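Snap the water filter cartridge into its clips

ROBOT

A 7-joint arm with a two-finger parallel gripper is mounted at the origin on the work surface. World frame = base frame: x ahead of the robot, y to its left, z up, the work surface at z = 0. Lengths are in m, angles in rad, forces in N, time in s.
With the tool pointing down it reaches from about 0.35 to 0.9 m from the base axis. Payload 8.1 kg.
Tool frame: the origin (TCP) lies at the centre of the arm's flange, where the gripper is bolted on; the fingertips stand 178 mm ahead of it and the grasp point (between the pads) lies 159 mm ahead of it; x points along the fingers, z is the direction in which the jaws open and shut, and the axes are right-handed (so a half turn about x gives the same grasp; the last joint's range is limited). The gripper opens to 92 mm and grips with 3 to 60 N. Pads are 19 mm wide; open, the fingers measure 130 mm over their backs; the gripper's body (75 mm by 190 mm) begins 47 mm behind the grasp point.
Start: joints at [-1.265, 0.434, 0.025, 1.573, -0.012, 1.134, -0.075], TCP at [0.248, 0.573, 0.405] pointing down, gripper open.
Joint ranges: [-2.62, 2.62], [-0.44, 2.09], [-1.27, 1.32], [0.08, 2.57], [-1.32, 4.46], [0.12, 2], [-2.74, 2.74]. Speed limits (rad/s): [2.22, 2.22, 3.01, 3.01, 3.14, 3.14, 3.14].

INTERFACE

Orientations are given as a rotation vector (axis times angle).
In Python, from cell import arm, get_image, search_frame, pinpoint gives the robot as it stands.
- The arm moves only by the tool arm_command, never from a script. Its argument "motion" is a list of rows, each a list of 7 numbers: the finger opening in mm, from 0 to 91.8, then the shift along the tool's x, y, z in mm, then the turn, a rotation vector about the tool's x, y, z in degrees. In form: [[fingers, x, y, z, ax, ay, az], ...]. A call has 1 to 5 rows; each row shifts and turns the commanded pose from where the row before left it, along the tool's axes as they then stand; what a row does not reach is not made up. A row lasts 1/8 s, in which the tool goes at most 62.5 mm and 10.7 degrees, less where a joint would pass 70% of its speed; a pose out of reach is approached as far as the arm can. A call with a gripper value outside its range is refused whole. The fingers move at their own pace and stop on an object; "newtons" is the grip in N (left out, the last holds). Time passes only in rows, so rows that do not move let the fingers close. It gives the time, the measured TCP pose, the force and the opening at its end, in the units of the state.
- arm.observe(): the state, without advancing time (a new reading comes with each control period).
- get_image(name): name is "scene" or "side" or "wrist"; returns a dict with "frame" (420x560x3 uint8, red, green, blue), "range_z" (420x560 float32, m along the optical axis (not along the pixel's ray), 0 where there is no reading), "K" (3x3 intrinsics, pixels), "origin" and "rotation" of the camera in the world; the wrist camera has in their place "tool_from_camera" (4x4, takes a point from camera to tool coordinates, whose origin is the TCP and whose axes are the tool frame's). Camera axes: x right, y down, z forward; pixel columns grow to the right and rows downward; lengths in m; the calibration is good to about 2 mm. A picture is of the moment at which its call begins: read the wrist's pose just before it.
- arm.sign_off(): hands the job in, once; it reports no verdict.
Trained networks look in the newest picture that a camera, given by its name, has taken for a name from the list of things; names that differ only in an ending like _2 or _b are one class to them, and where a whole thing is asked for, a point or a joint stands for the part that bears it (a point fixed in the world has none). Each returns a list of dicts, best first, with "p" (0 to 1); they miss things now and then, are a little off and sometimes report something else, mostly with a low value. They report only what shows in the picture. A call takes as long as a camera call. They do not tell look-alikes from the thing itself.
- search_frame(camera, target): "point" ([x, y, z] in m, in world coordinates, good to about 4 mm: the middle of the surface that is visible of it).
- pinpoint(camera, target): "point" ([x, y, z] in m, in world coordinates, good to about 4 mm: a listed point, or the origin of a listed thing).
The state is a dict: "clock": time; "joints": joint angles; "dq": joint speeds; "joint_efforts": joint torques, N m; "position": TCP position; "ee_rot": TCP orientation; "force": force on the tool from outside, world axes, zero at the start; "ft_torque": the same for the moment, N m; "width": opening from 0.0 (shut) to 1.0 (fully open).
Only numpy, scipy, OpenCV 4.12 (cv2) and the standard library are available. Lean on these libraries where they do the work, as an engineer would, in place of code of your own. Each camera call takes 0.05 s, during which the arm holds its last target. There are 200 camera calls.

TASK

On the coffee bench lies a cradle with two steel spring clips. Take the filter cartridge whose length and cone-shaped ends suit it (the middle-sized of the three white cartridges) and press it down between the two clips until both snap back over its ends and it lies fully home on the cradle's base, then let go.

Things in the scene. Friction and masses are not known exactly. Their poses are not given: they have to be found in the camera images.
- cartridge: Wanted filter cartridge, lying: white barrel 34 mm thick, 100 mm long along its x. Square grey collars (36 mm, 8 thick, centred at x = +-34) stop it rolling; the last 9 mm each end is a cone, 34 to 8 mm thick; ends alike. About 120 g. Origin: its middle, on the barrel axis, 18 mm up. Grip across y between the collars. Others near it do not fit: 68 mm with cones, 140 mm with flat ends.
- cradle: Fixed black base plate 150 (x) x 90 (y) x 12 mm with a spring clip at each x end. Origin: centre of its underside, z up. Seated, the cartridge lies along its x, centred, collars on the plate, barrel axis at z = 30 mm. Steel pins 8 mm thick, 14 tall, at x = +-34, y = +-33 leave the collars 11 mm each side; for |x| under 30 mm the plate is bare, with room for fingers. No wrong way round.
- clip_a (a joint): Tilt (rad) of the steel clip at the cradle's +x end: 0 upright, at rest; up to 0.6 spread outwards; springs back. A leaf 32 mm wide at x = 56 mm, with an inward round nose 8 mm thick, centre 42 mm above the cradle's underside, and above it an outward lip to 60 mm. The two noses are 92 mm apart: pushing the cartridge straight down (5 to 20 N in all) spreads them about 0.13; home, they close over its cones.
- clip_b (a joint): The same for the clip at the cradle's -x end (leaf at x = -56 mm): tilt in rad, 0 upright and at rest, growing as it is spread outwards.
Things that resemble listed ones, but are neither listed nor needed, are in the scene too. What is shaped like the cartridge but blue or green is not meant.

How it is judged:
At the end, for the whole second after the job is handed in: The cartridge lies under both clip noses, its axis within 5 mm of the seated height (30 mm above the cradle's underside), its middle within 18 mm of the cradle's, along the cradle's x within 19 degrees, both clips sprung back (under 0.08 rad), released and at rest (z of cartridge in the frame of cradle between 0.024 and 0.035 m and horizontal distance between cartridge and cradle below 0.018 m and angle between the x axis of cartridge and the x axis of cradle, either way round below 0.34 rad and value of joint each of clip_a, clip_b below 0.08 rad and linear speed of cartridge below 0.02 m/s and contact force between the fingers and cartridge below 0.05 N); the robot touches nothing.
It also fails if it takes over 42 s, if anything falls off the work surface, if the arm or the gripper's body presses on something with over 40 N, if the wrist force passes 120 N, or if a joint passes its speed limit or range.

## Working session

There is one attempt and no reset: what is moved stays moved. The work goes in short steps, Python scripts to look and compute and a tool call to move; the robot and the scene stay as the last step left them, time stands still between calls to the robot, and variables do not carry over. Pictures are saved under pics/ and viewed, about 8 in all and at most 12, crops included, and the job is handed in when it is done.

Besides the shell and the picture viewer there is one more tool, called after ">>>" by a JSON object that holds its "name" and its "arguments". arm_command: Moves the arm, as the interface text tells. Its arguments: {"type":"object","properties":{"motion":{"type":"array"},"newtons":{"type":"number"}},"required":["motion"]}

```bash
ls; mkdir -p pics; cat > h.py <<'E'
import numpy as np,cv2
from scipy.spatial.transform import Rotation as R
from cell import arm,get_image,search_frame,pinpoint
def save(im,n,crop=None,s=1):
    f=im["frame"][:,:,::-1]
    if crop: f=f[crop[1]:crop[3],crop[0]:crop[2]]
    cv2.imwrite("pics/"+n,cv2.resize(f,None,fx=s,fy=s,interpolation=cv2.INTER_CUBIC))
def pts(im):
    z=im["range_z"];v,u=np.indices(z.shape);K=im["K"]
    p=np.stack([(u-K[0,2])/K[0,0]*z,(v-K[1,2])/K[1,1]*z,z],-1)
    return p@np.array(im["rotation"]).T+np.array(im["origin"])
def px(im,P):
    c=np.array(im["rotation"]).T@(np.array(P)-im["origin"]);c=im["K"]@c
    return (c[:2]/c[2]).round(0)
E
cat > a.py <<'E'
from h import *
s=arm.observe();print(s["clock"],s["position"],s["ee_rot"],R.from_rotvec(s["ee_rot"]).as_matrix().round(3))
for c in("scene","side"):
    im=get_image(c);save(im,c+"0.png",None,1.4);print(c,np.round(im["origin"],2))
    for t in("cartridge","cradle","clip_a"):
        for f in(search_frame,pinpoint):
            for d in f(c,t):print(f.__name__,t,np.round(d["p"],2),np.round(d["point"],3),px(im,d["point"]))
E
python3 a.py
```

```text
pics
0.0 [0.24840632 0.57326275 0.40394196] [-0.9039341   1.37660139  0.90225311] [[-0.    -0.918  0.398]
 [-0.002  0.398  0.918]
 [-1.    -0.    -0.002]]
scene [1.09 0.36 0.47]Traceback (most recent call last):
  File "a.py", line 7, in <module>
    for d in f(c,t):print(f.__name__,t,np.round(d["p"],2),np.round(d["point"],3),px(im,d["point"]))
                                                                                 ~~^^^^^^^^^^^^^^^
  File "h.py", line 13, in px
    c=np.array(im["rotation"]).T@(np.array(P)-im["origin"]);c=im["K"]@c
                                                              ~~~~~~~^~
ValueError: matmul: Input operand 1 does not have enough dimensions (has 0, gufunc core with signature (n?,k),(k,m?)->(n?,m?) requires 1)
```

```bash
sed -i 's/np.array(im\["rotation"\])/rot(im)/' h.py; cat >> h.py <<'E'
def rot(im):
    r=np.array(im["rotation"]);return r if r.shape==(3,3) else R.from_rotvec(r).as_matrix()
E
python3 a.py
```

```text
0.1 [0.2483939  0.57330951 0.40400064] [-0.90382642  1.37650679  0.90235929] [[-0.    -0.918  0.398]
 [-0.001  0.398  0.918]
 [-1.    -0.    -0.001]]
scene [1.09 0.36 0.47]
call cartridge 0.85 [ 0.642 -0.061  0.033] [201. 231.]
call cartridge 0.61 [0.678 0.174 0.032] [313. 295.]
call cartridge 0.6 [0.604 0.071 0.027] [278. 247.]
call cartridge 0.97 [0.665 0.169 0.018] [314. 296.]
call cartridge 0.91 [ 0.649 -0.076  0.018] [192. 238.]
call cartridge 0.68 [0.592 0.061 0.017] [276. 246.]
call cradle 0.95 [ 0.58  -0.234  0.012] [155. 198.]
call cradle 0.58 [ 0.574 -0.243  0.001] [154. 200.]
call clip_a 0.75 [ 0.523 -0.23   0.046] [173. 172.]
call clip_a 0.56 [ 0.63  -0.244  0.039] [130. 196.]Traceback (most recent call last):
  File "a.py", line 7, in <module>
    for d in f(c,t):print(f.__name__,t,np.round(d["p"],2),np.round(d["point"],3),px(im,d["point"]))
             ~^^^^^
ValueError: it knows: cartridge, cradle
```

```bash
sed -i 's/("cartridge","cradle","clip_a")/("cartridge","cradle")/;s/("scene","side")/("side",)/' a.py; python3 a.py
```

```text
0.4 [0.24846484 0.57345958 0.40464316] [-0.90307134  1.37546278  0.90288853] [[-0.    -0.918  0.398]
 [-0.     0.398  0.918]
 [-1.    -0.    -0.   ]]
side [0.51 0.55 0.48]
call cartridge 0.94 [ 0.648 -0.06   0.033] [240. 190.]
call cartridge 0.66 [0.584 0.081 0.032] [265. 241.]
call cartridge 0.65 [ 0.626 -0.241  0.047] [261. 140.]
call cartridge 0.61 [0.668 0.176 0.031] [202. 282.]
call cartridge 0.94 [0.667 0.166 0.02 ] [205. 282.]
call cartridge 0.9 [0.586 0.06  0.021] [265. 237.]
call cartridge 0.89 [ 0.649 -0.071  0.021] [241. 192.]
call cradle 0.57 [ 0.571 -0.231  0.016] [285. 155.]
call cradle 0.83 [ 0.569 -0.243  0.001] [286. 158.]
```

View pics/scene0.png

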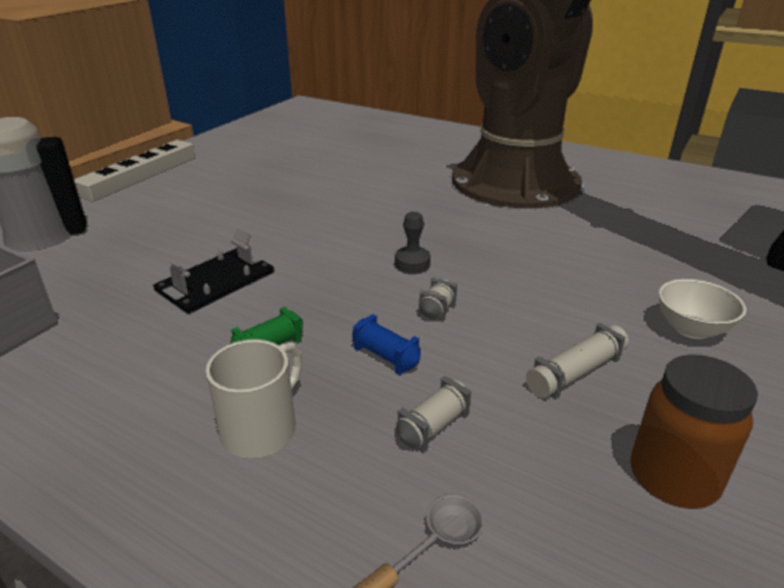

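View pics/side0.png

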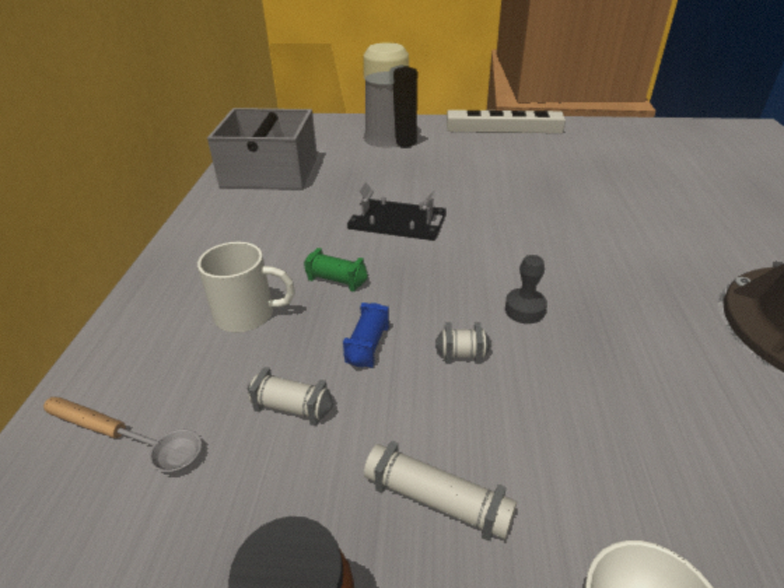

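Candidates (side, view pixels): the middle white one at (290,396), the short one at (463,342), the long flat-ended one at (440,490), the blue one at (367,333) and the green one at (336,268). In the scene view the middle one is at (433,413). I choose the middle white one, near (0.667, 0.167); the cradle is at side (397,218).

```bash
cat > b.py <<'E'
from h import *
CA=[];CR=[];CL=[]
for c in("scene","side"):
    im=get_image(c);P=pts(im);f=im["frame"].astype(int);ok=im["range_z"]>0
    a=P[ok&(np.hypot(P[...,0]-.667,P[...,1]-.167)<.075)&(P[...,2]>.02)&(P[...,2]<.045)]
    CA.append(a)
    near=ok&(np.hypot(P[...,0]-.571,P[...,1]+.238)<.11)
    r=P[near&(P[...,2]>.007)&(P[...,2]<.016)&(f.max(-1)<70)]
    CR.append(r);l=P[near&(P[...,2]>.03)];CL.append(l)
    for n,q in(("cart",a),("cradle",r)):
        (cx,cy),(w,h),an=cv2.minAreaRect((q[:,:2]*1000).astype(np.float32));b=cv2.boxPoints(((cx,cy),(w,h),an))
        e=max(b[1]-b[0],b[2]-b[1],key=np.linalg.norm)
        print(c,n,len(q),round(cx,1),round(cy,1),round(w,1),round(h,1),"axis deg",round(np.degrees(np.arctan2(e[1],e[0]))%180,1),"ztop",np.percentile(q[:,2],[50,98]).round(4))
    m=np.float32(l[:,:2]*1000);_,_,cc=cv2.kmeans(m,2,None,(3,50,.1),5,cv2.KMEANS_PP_CENTERS)
    d=cc[1]-cc[0];print("clips",len(m),cc.round(1).tolist(),np.linalg.norm(d).round(1),np.degrees(np.arctan2(d[1],d[0]))%180,cc.mean(0))
    if c=="side":save(im,"crop1.png",(160,230,260,320),6)
E
python3 b.py
```

```text
scene cart 1240 670.9 163.3 37.3 91.4 axis deg 166.6 ztop [0.0323 0.0364]
scene cradle 1481 577.5 -241.6 92.6 149.9 axis deg 169.1 ztop [0.0113 0.0137]
clips 277 [[631.4000244140625, -249.10000610351562], [525.0999755859375, -229.39999389648438]] 108.1 169.49954 [ 578.21814 -239.21204]
side cart 1209 664.7 166.6 36.6 98.6 axis deg 167.3 ztop [0.0333 0.0376]
side cradle 1102 574.1 -237.8 93.0 148.5 axis deg 168.5 ztop [0.0131 0.015 ]
clips 180 [[627.4000244140625, -246.60000610351562], [521.7000122070312, -224.3000030517578]] 108.0 168.06673 [ 574.54913 -235.48364]
```

View pics/crop1.png

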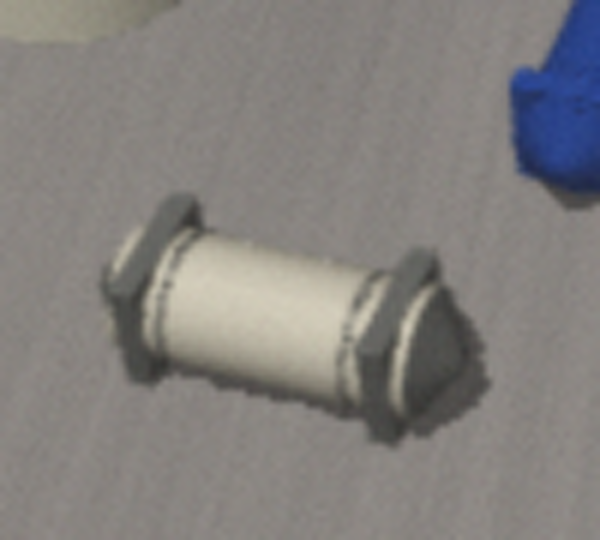

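The crop shows a cone and two collars, so this is the right one. Its axis is at about 167° and the cradle's is at about 169°. Next I check obstacles while moving to hover.

>>> {"name": "arm_command", "arguments": {"motion": [[91.8, 0, -45.5, -17.2, 0, 0, 0], [91.8, 0, -45.5, -17.2, 0, 0, 0], [91.8, 0, -45.5, -17.2, 0, 0, 0], [91.8, 0, -45.5, -17.2, 0, 0, 0], [91.8, 0, -45.5, -17.2, 0, 0, 0]], "newtons": 30}}

```text
clock: 1.38
position: [0.424, 0.4029, 0.4049]
ee_rot: [-0.903, 1.375, 0.903]
force: [0.1, 0.3, -0.8]
width: 1.002
```

>>> {"name": "arm_command", "arguments": {"motion": [[91.8, 0, -45.5, -17.2, 0, 0, 0], [91.8, 0, -45.5, -17.2, 0, 0, 0], [91.8, 0, -45.5, -17.2, 0, 0, 0], [91.8, 0, -45.5, -17.2, 0, 0, 0], [91.8, 0, -45.5, -17.2, 0, 0, 0]]}}

```text
clock: 2.0
position: [0.5986, 0.2337, 0.4049]
ee_rot: [-0.903, 1.375, 0.903]
force: [0.2, 0.4, -0.2]
width: 1.002
```

>>> {"name": "arm_command", "arguments": {"motion": [[91.8, 0, -45.5, -17.2, 0, 0, 0], [91.8, 0, -45.5, -17.2, 0, 0, 0], [91.8, 0, 0, 0, -10.5, 0, 0], [91.8, 0, 0, 0, 0, 0, 0], [91.8, 0, 0, 0, 0, 0, 0]]}}

```text
clock: 2.62
position: [0.667, 0.1679, 0.4048]
ee_rot: [-1.039, 1.308, 1.04]
force: [-0.8, 0.0, -0.9]
width: 1.003
```

```bash
cat > w.py <<'E'
from h import *
import sys
s=arm.observe();print(s["clock"],np.round(s["position"],4),s["width"],np.round(s["force"],2))
M=R.from_rotvec(s["ee_rot"]).as_matrix();print(M.round(3).tolist())
im=get_image("wrist");T=np.array(im["tool_from_camera"])
z=im["range_z"];v,u=np.indices(z.shape);K=im["K"]
p=np.stack([(u-K[0,2])/K[0,0]*z,(v-K[1,2])/K[1,1]*z,z],-1)
t=p@T[:3,:3].T+T[:3,3];W=t@M.T+s["position"]
np.savez("w.npz",W=W,t=t,f=im["frame"],z=z);save(im,sys.argv[1],None,1.2)
E
python3 w.py w1.png; python3 - <<'E'
from h import *
d=np.load("w.npz");W,z,f=d["W"],d["z"],d["f"].astype(int)
m=(z>0)&(np.hypot(W[...,0]-.667,W[...,1]-.167)<.08)&(W[...,2]>.02)&(W[...,2]<.05)
q=W[m];(cx,cy),(w,h),an=r=cv2.minAreaRect((q[:,:2]*1000).astype(np.float32));b=cv2.boxPoints(r);e=max(b[1]-b[0],b[2]-b[1],key=np.linalg.norm)
print(len(q),cx,cy,w,h,np.degrees(np.arctan2(e[1],e[0]))%180,np.percentile(q[:,2],[50,98]))
# obstacles from scene cams
for c in("scene","side"):
    im=get_image(c);P=pts(im)[im["range_z"]>0]
    for n,o,a in(("cart",(.667,.166),77),("crad",(.576,-.239),79)):
        k=P[:,:2]-o;a=np.radians(a);A=np.c_[k@[np.cos(a),np.sin(a)],k@[-np.sin(a),np.cos(a)]]
        g=P[(abs(A[:,0])<.115)&(abs(A[:,1])<.05)&(P[:,2]>.05)]
        print(c,n,len(g),g[:,2].max() if len(g) else 0,g.mean(0) if len(g) else 0)
E
```

```text
2.625 [0.667  0.1679 0.4048] 1.0026458900305562 [-0.79  0.01 -0.91]
[[-0.0, -0.974, 0.226], [0.001, 0.226, 0.974], [-1.0, 0.0, 0.001]]
2519 663.8733520507812 165.82366943359375 35.782432556152344 99.5540771484375 166.56229 [0.03350966 0.03694584]
scene cart 15663 0.4171976054701598 [0.68677315 0.17510498 0.33627319]
scene crad 1 0.05053051682137111 [ 0.52940549 -0.22402407  0.05053052]
side cart 16329 0.41567982472657733 [0.66223357 0.19473549 0.33812477]
side crad 0 0 0
```

View pics/w1.png

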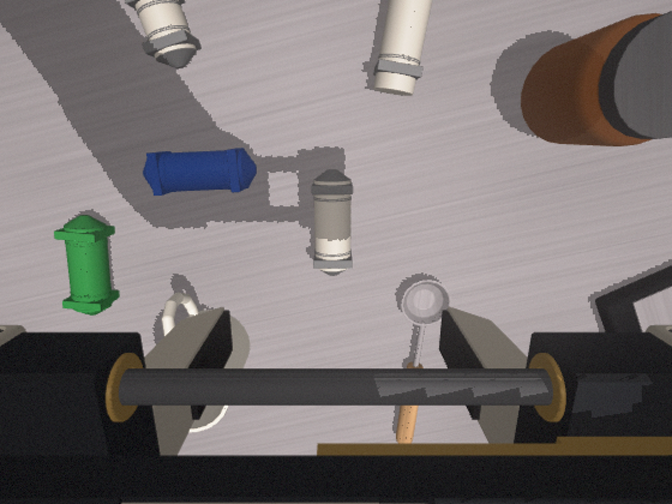

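```bash
python3 - <<'E'
from h import *
a=np.radians(76.6)
for c in("scene","side"):
    im=get_image(c);P=pts(im)[im["range_z"]>0];k=P[:,:2]-[.665,.166];A=np.c_[k@[np.cos(a),np.sin(a)],k@[np.sin(a),-np.cos(a)],P[:,2]]
    g=A[(abs(A[:,0])<.16)&(abs(A[:,1])<.16)&(P[:,2]>.05)&(P[:,2]<.17)]
    for lo in(-.16,-.1,.1): 
        h=g[(g[:,0]>lo)&(g[:,0]<=dict([(-.16,-.1),(-.1,.1),(.1,.16)])[lo])]
        if len(h):print(c,lo,len(h),h.min(0).round(3),h.max(0).round(3))
E
```

```text
scene -0.16 705 [-0.16   0.065  0.05 ] [-0.1    0.16   0.092]
scene -0.1 716 [-0.1    0.112  0.05 ] [-0.089  0.16   0.091]
side -0.16 591 [-0.16   0.062  0.05 ] [-0.1    0.155  0.092]
side -0.1 517 [-0.1    0.107  0.05 ] [-0.087  0.16   0.094]
```

>>> {"name": "arm_command", "arguments": {"motion": [[65, 45, 2, -2, 0, 0, 0], [65, 50, 0, 0, 0, 0, 0], [65, 50, 0, 0, 0, 0, 0], [65, 40, 0, 0, 0, 0, 0], [65, 20, 0, 0, 0, 0, 0]]}}

```text
clock: 3.5
position: [0.6642, 0.1656, 0.1975]
ee_rot: [-1.041, 1.31, 1.043]
force: [0.3, 0.3, 0.3]
width: 0.708
```

>>> {"name": "arm_command", "arguments": {"motion": [[65, 15, 0, 0, 0, 0, 0], [65, 4, 0, 0, 0, 0, 0], [65, 0, 0, 0, 0, 0, 0]]}}

```text
clock: 3.88
position: [0.6654, 0.1656, 0.1817]
ee_rot: [-1.041, 1.306, 1.041]
force: [0.4, 0.8, -0.5]
width: 0.706
```

>>> {"name": "arm_command", "arguments": {"motion": [[20, 0, 0, 0, 0, 0, 0], [20, 0, 0, 0, 0, 0, 0], [20, 0, 0, 0, 0, 0, 0], [20, 0, 0, 0, 0, 0, 0], [20, 0, 0, 0, 0, 0, 0]], "newtons": 35}}

```text
clock: 4.5
position: [0.6651, 0.1656, 0.181]
ee_rot: [-1.041, 1.307, 1.041]
force: [-0.5, 0.0, 3.0]
width: 0.36
```

>>> {"name": "arm_command", "arguments": {"motion": [[20, -20, 0, 0, 0, 0, 0], [20, -35, 0, 0, 0, 0, 0], [20, -40, 0, 0, 0, 0, 0], [20, -30, 0, 0, 0, 0, 0], [20, -5, 0, -20, 0, 0, 0]]}}

```text
clock: 5.12
position: [0.661, 0.1475, 0.3141]
ee_rot: [-1.044, 1.301, 1.042]
force: [-0.5, 0.2, -2.3]
width: 0.359
```

>>> {"name": "arm_command", "arguments": {"motion": [[20, 0, -1, -45, 0, 0, 0], [20, 0, -1, -45, 0, 0, 0], [20, 0, -1, -45, 0, 0, 0], [20, 0, -1, -45, 0, 0, 0], [20, 0, -1, -45, 0, 0, 0]]}}

```text
clock: 5.75
position: [0.6135, -0.0771, 0.3101]
ee_rot: [-1.04, 1.31, 1.041]
force: [-0.1, -0.7, -1.2]
width: 0.363
```

>>> {"name": "arm_command", "arguments": {"motion": [[20, 0, 0, -45, 0, 0, 0], [20, 0, 0, -45, 0, 0, 0], [20, 0, 0, -45, 0, 0, 0], [20, 0, 0, -33, -2, 0, 0], [20, 0, 0, 0, 0, 0, 0]]}}

```text
clock: 6.38
position: [0.5747, -0.2429, 0.3102]
ee_rot: [-1.063, 1.299, 1.063]
force: [0.8, 0.7, -1.3]
width: 0.362
```

>>> {"name": "arm_command", "arguments": {"motion": [[20, 0, 0, 0, 0, 0, 0], [20, 0, 0, 0, 0, 0, 0]]}}

```text
clock: 6.62
position: [0.5776, -0.2369, 0.3104]
ee_rot: [-1.068, 1.293, 1.069]
force: [0.0, 0.8, -1.7]
width: 0.361
```

```bash
python3 w.py w2.png; python3 - <<'E'
from h import *
d=np.load("w.npz");W,z,t=d["W"],d["z"],d["t"]
o=np.array([.576,-.239])
def rect(q,n):
    (cx,cy),(w,h),an=r=cv2.minAreaRect((q[:,:2]*1000).astype(np.float32));b=cv2.boxPoints(r);e=max(b[1]-b[0],b[2]-b[1],key=np.linalg.norm)
    print(n,len(q),round(cx,1),round(cy,1),round(w,1),round(h,1),round(np.degrees(np.arctan2(e[1],e[0]))%180,1),"z",np.percentile(q[:,2],[2,50,98]).round(4))
def do(W,z,f,n):
    near=(z>0)&(np.hypot(W[...,0]-o[0],W[...,1]-o[1])<.1);f=f.astype(int)
    rect(W[near&(W[...,2]>.007)&(W[...,2]<.017)&(f.max(-1)<70)],n+" cradle")
    m=np.float32(W[near&(W[...,2]>.03)&(W[...,2]<.07)][:,:2]*1000)
    if len(m)>20:
        _,_,c=cv2.kmeans(m,2,None,(3,50,.1),5,cv2.KMEANS_PP_CENTERS);print(" clips",c.round(1).tolist(),c.mean(0))
    lo=W[near&(W[...,2]>.115)&(W[...,2]<.175)]
    s=f.max(-1)-f.min(-1);k=near&(W[...,2]>.12)&(W[...,2]<.168)&(f.max(-1)>75)
    rect(W[k],n+" cart")
do(W,z,d["f"],"wrist")
for c in("scene","side"):
    im=get_image(c);do(pts(im),im["range_z"],im["frame"],c);save(im,c+"2.png",(100,60,380,270),2.8)
E
```

```text
6.625 [ 0.5776 -0.2369  0.3104] 0.36069496246539956 [ 0.01  0.84 -1.68]
[[-0.0, -0.982, 0.188], [0.001, 0.188, 0.982], [-1.0, 0.001, 0.001]]
wrist cradle 6281 561.4 -239.4 88.7 125.6 168.9 z [0.0106 0.012  0.0134]
 clips [[522.5, -221.89999389648438], [519.0999755859375, -239.3000030517578]] [ 520.8169 -230.5947]
wrist cart 12534 569.5 -237.1 62.8 84.2 149.2 z [0.1426 0.1623 0.1663]
scene cradle 1493 577.3 -241.5 94.9 148.8 169.0 z [0.0078 0.0113 0.0137]
 clips [[631.2999877929688, -249.10000610351562], [524.9000244140625, -229.60000610351562]] [ 578.11206 -239.31711]
scene cart 617 585.2 -232.8 60.2 87.4 136.1 z [0.1321 0.1556 0.1668]
side cradle 1129 574.3 -238.7 92.5 149.2 168.8 z [0.008  0.0131 0.0153]
 clips [[627.2999877929688, -246.5], [521.7000122070312, -224.8000030517578]] [ 574.546   -235.65283]
side cart 549 575.7 -229.0 88.3 59.1 20.6 z [0.1341 0.1549 0.1672]
```

View pics/w2.png

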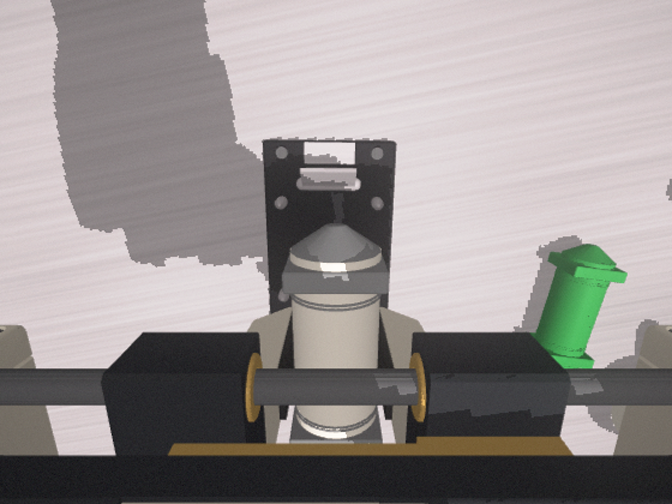

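View pics/side2.png

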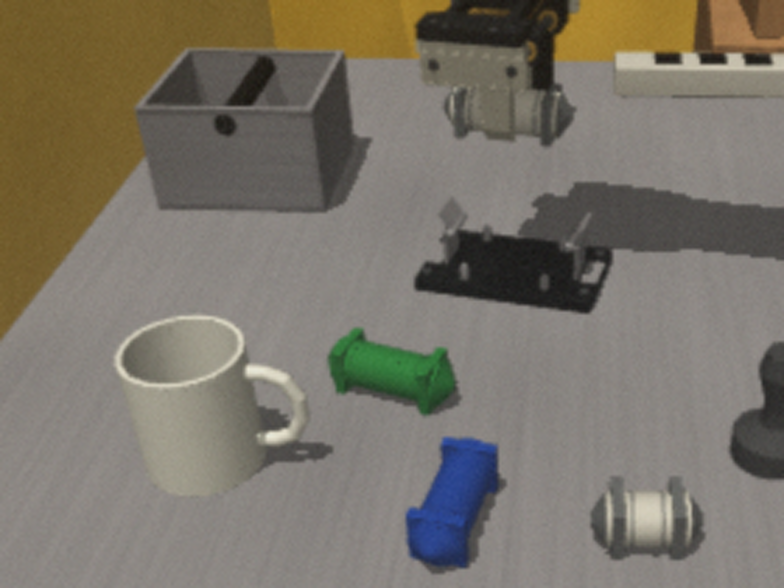

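```bash
cat > cmp.py <<'E'
from h import *
d=np.load("w.npz");t,z,f,W=d["t"],d["z"],d["f"].astype(int),d["W"]
ct=t[(z>0)&(abs(t[...,2])<.025)&(t[...,0]>.13)&(t[...,0]<.175)&(t[...,1]>.02)&(t[...,1]<.06)]
print("tip",np.percentile(ct[:,1],[98,99.5,99.9]).round(4),"collar z",*(lambda q:(np.percentile(q[:,2],[1,99]).round(4),q[:,0].min().round(4)))(ct[(ct[:,1]>.031)&(ct[:,1]<.037)]))
for a,b in((.02,.028),(.032,.036),(.04,.046)):
    q=ct[(ct[:,1]>a)&(ct[:,1]<b)];print(a,"z med",np.median(q[:,2]).round(4),"ztop mean",q[q[:,0]<q[:,0].min()+.0025][:,2].mean().round(4))
near=(z>0)&(np.hypot(W[...,0]-.57,W[...,1]+.239)<.11)
pl=t[near&(W[...,2]>.007)&(W[...,2]<.017)&(f.max(-1)<70)]
print("plate far edge",np.percentile(pl[:,1],[99,99.7]).round(4),"x",np.median(pl[:,0]))
for y in(.03,.045,.055,.065):
    q=pl[abs(pl[:,1]-y)<.003];print(y,np.percentile(q[:,2],[.5,99.5]).round(4))
E
python3 cmp.py
```

```text
tip [0.0498 0.0507 0.0509] collar z [-0.0182  0.0168] 0.1429
0.02 z med -0.0008 ztop mean -0.0005
0.032 z med -0.0008 ztop mean -0.0002
0.04 z med -0.0008 ztop mean -0.0007
plate far edge [0.0766 0.0773] x 0.29844419720435295
0.03 [-0.0488  0.0373]
0.045 [-0.0489  0.0372]
0.055 [-0.0494  0.0371]
0.065 [-0.0488  0.0282]
```

>>> {"name": "arm_command", "arguments": {"motion": [[20, 10, 1, -3, 0, 0, 0], [20, 25, 0, 0, 0, 0, 0], [20, 25, 0, 0, 0, 0, 0], [20, 15, 0, 0, 0, 0, 0], [20, 0, 0, 0, 0, 0, 0]], "newtons": 60}}

```text
clock: 7.4
position: [0.5755, -0.2407, 0.2344]
ee_rot: [-1.066, 1.295, 1.07]
force: [-0.3, -0.7, -1.3]
width: 0.357
```

>>> {"name": "arm_command", "arguments": {"motion": [[20, 0, 0, 0, 0, 0, 0], [20, 0, 0, 0, 0, 0, 0]]}}

```text
clock: 7.65
position: [0.5763, -0.2411, 0.2367]
ee_rot: [-1.069, 1.292, 1.066]
force: [0.7, 0.1, -1.8]
width: 0.359
```

```bash
python3 w.py w3.png; python3 cmp.py; python3 -c "
from h import *
im=get_image('side');save(im,'side3.png',(210,80,360,190),5)"
```

```text
7.65 [ 0.5763 -0.2411  0.2367] 0.3587445468758412 [ 0.67  0.09 -1.84]
[[0.002, -0.982, 0.19], [-0.001, 0.19, 0.982], [-1.0, -0.002, -0.0]]
tip [0.0499 0.0507 0.0509] collar z [-0.0182  0.0168] 0.1424
0.02 z med -0.0004 ztop mean -0.0009
0.032 z med -0.0008 ztop mean -0.0007
0.04 z med -0.0008 ztop mean -0.0006
plate far edge [0.0774 0.078 ] x 0.22461969806976362
0.03 [-0.0448  0.0435]
0.045 [-0.045   0.0433]
0.055 [-0.0451  0.0432]
0.065 [-0.0449  0.0093]
```

View pics/w3.png

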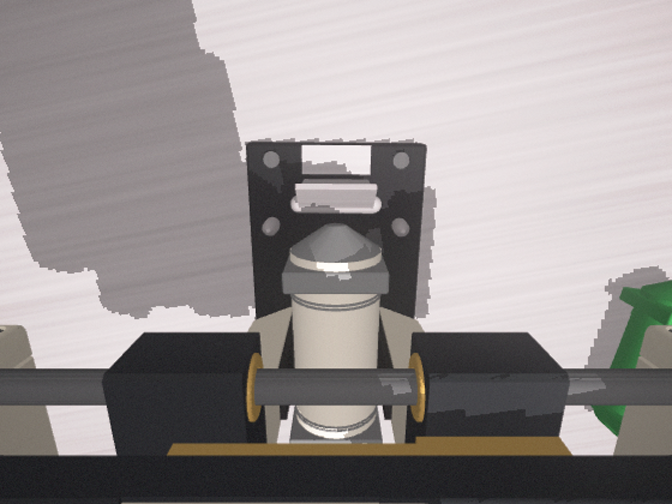

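View pics/side3.png

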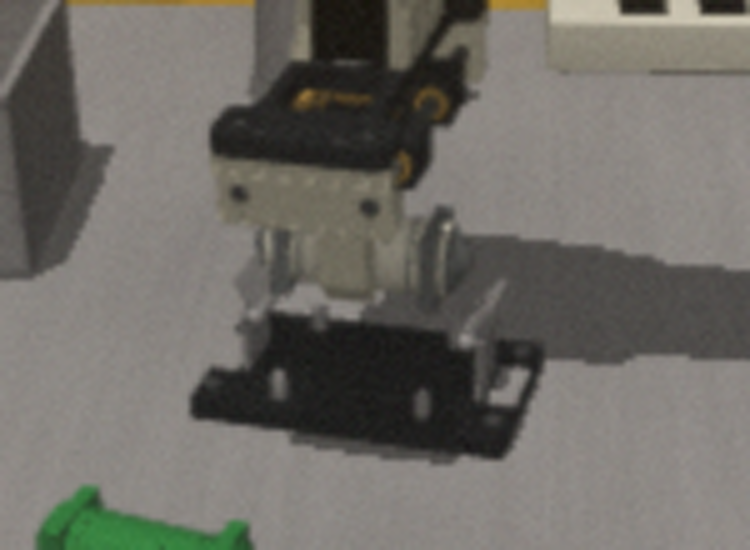

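The wrist view shows the cartridge centred on the plate and the clip ahead of its cone (335,195). The tip and plate edge suggest about 1 mm more along y. Next I press.

>>> {"name": "arm_command", "arguments": {"motion": [[20, 10, 1, 0, 0, 0, 0], [20, 7, 0, 0, 0, 0, 0], [20, 5, 0, 0, 0, 0, 0], [20, 4, 0, 0, 0, 0, 0], [20, 4, 0, 0, 0, 0, 0]]}}

```text
clock: 8.38
position: [0.5751, -0.2408, 0.2057]
ee_rot: [-1.068, 1.293, 1.067]
force: [-0.1, 0.2, 2.9]
width: 0.356
```

>>> {"name": "arm_command", "arguments": {"motion": [[20, 3, 0, 0, 0, 0, 0], [20, 3, 0, 0, 0, 0, 0], [20, 3, 0, 0, 0, 0, 0]]}}

```text
clock: 8.75
position: [0.5749, -0.2406, 0.1963]
ee_rot: [-1.067, 1.293, 1.068]
force: [-0.5, 0.0, -1.4]
width: 0.357
```

>>> {"name": "arm_command", "arguments": {"motion": [[20, 3, 0, 0, 0, 0, 0], [20, 2, 0, 0, 0, 0, 0], [20, 0, 0, 0, 0, 0, 0]]}}

```text
clock: 9.12
position: [0.5747, -0.2406, 0.1928]
ee_rot: [-1.067, 1.293, 1.068]
force: [-6.0, 3.1, 14.8]
width: 0.357
```

```bash
python3 w.py w4.png; python3 - <<'E'
from h import *
im=get_image('side');a=cv2.resize(im["frame"][90:180,220:350,::-1],None,fx=4.5,fy=4.5,interpolation=2)
w=cv2.resize(np.load("w.npz")["f"][90:380,150:410,::-1],None,fx=1.4,fy=1.4)
h=min(a.shape[0],w.shape[0]);cv2.imwrite("pics/c4.png",np.hstack([a[:h,:430],w[:h]]))
E
```

```text
9.125 [ 0.5747 -0.2406  0.1928] 0.35724829967507943 [-5.99  3.07 14.8 ]
[[-0.0, -0.982, 0.19], [0.0, 0.19, 0.982], [-1.0, 0.0, 0.0]]
```

View pics/c4.png

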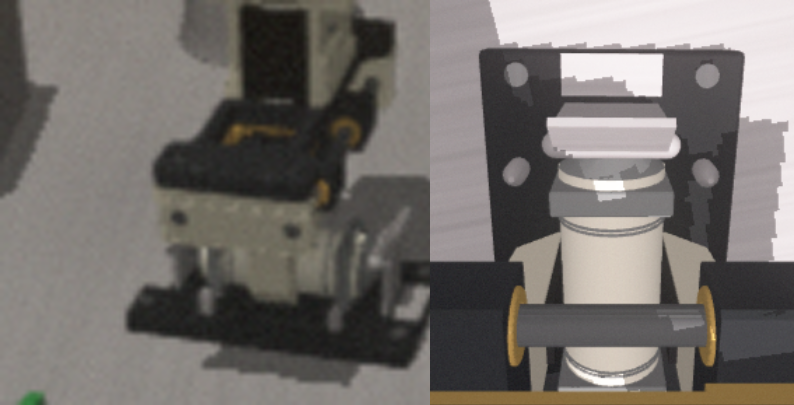

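The near clip's nose is over the cone. I now release and retreat upward.

>>> {"name": "arm_command", "arguments": {"motion": [[60, 0, 0, 0, 0, 0, 0], [60, 0, 0, 0, 0, 0, 0], [60, 0, 0, 0, 0, 0, 0], [60, 0, 0, 0, 0, 0, 0]]}}

```text
clock: 9.72
position: [0.575, -0.2407, 0.1916]
ee_rot: [-1.067, 1.293, 1.068]
force: [-0.2, -0.3, -0.7]
width: 0.65
```

>>> {"name": "arm_command", "arguments": {"motion": [[60, -10, 0, 0, 0, 0, 0], [60, -30, 0, 0, 0, 0, 0], [60, -45, 0, 0, 0, 0, 0], [60, -45, 0, 0, 0, 0, 0], [60, -20, 0, 0, 0, 0, 0]]}}

```text
clock: 10.35
position: [0.5754, -0.241, 0.3455]
ee_rot: [-1.07, 1.291, 1.064]
force: [0.8, 0.1, -0.9]
width: 0.652
```

>>> {"name": "arm_command", "arguments": {"motion": [[60, 0, 0, 0, 0, 0, 0], [60, 0, 0, 0, 0, 0, 0]]}}

```text
clock: 10.6
position: [0.5746, -0.2405, 0.3412]
ee_rot: [-1.067, 1.294, 1.068]
force: [0.1, 0.4, -0.3]
width: 0.654
```

```bash
python3 w.py w5.png; python3 - <<'E'
from h import *
for c in("side","scene"):
    im=get_image(c);P=pts(im);f=im["frame"].astype(int);ok=im["range_z"]>0
    k=P[...,:2]-[.5755,-.24];a=np.radians(168.9);u=k@[-np.cos(a),-np.sin(a)];v=k@[np.sin(a),-np.cos(a)]
    m=ok&(abs(u)<.025)&(abs(v)<.03)&(P[...,2]>.02);q=P[m];print(c,"barrel top z",np.percentile(q[:,2],[95,99]).round(4),"v",np.median(v[m]).round(4))
    m=ok&(abs(u)<.1)&(abs(v)<.02)&(P[...,2]>.05)&(P[...,2]<.1);print("lip u",np.round([u[m&(u<0)].mean() if (m&(u<0)).any() else 0,u[m&(u>0)].mean() if (m&(u>0)).any() else 0],4))
    for t in("cartridge","cradle"):
        for d in pinpoint(c,t):
            if np.hypot(d["point"][0]-.575,d["point"][1]+.24)<.06:print(t,round(d["p"],2),np.round(d["point"],4))
    if c=="side":a1=cv2.resize(im["frame"][110:180,240:330,::-1],None,fx=4.4,fy=4.4,interpolation=2)
w=cv2.resize(np.load("w.npz")["f"][90:320,150:410,::-1],None,fx=1.34,fy=1.34)
h=min(a1.shape[0],w.shape[0]);cv2.imwrite("pics/c5.png",np.hstack([a1[:h],w[:h]]))
E
```

```text
10.6 [ 0.5746 -0.2405  0.3412] 0.6537913931873273 [ 0.09  0.45 -0.28]
[[-0.001, -0.982, 0.189], [0.0, 0.189, 0.982], [-1.0, 0.001, 0.0]]
side barrel top z [0.3335 0.3421] v 0.0145
lip u [-0.0544  0.0527]
cartridge 0.95 [ 0.58   -0.238   0.0273]
cradle 0.82 [ 0.5704 -0.2425  0.0012]
scene barrel top z [0.346  0.3505] v 0.0127
lip u [-0.0549  0.0594]
cartridge 0.84 [ 0.571  -0.2354  0.0324]
cradle 0.91 [ 0.5738 -0.2412  0.0018]
```

View pics/c5.png

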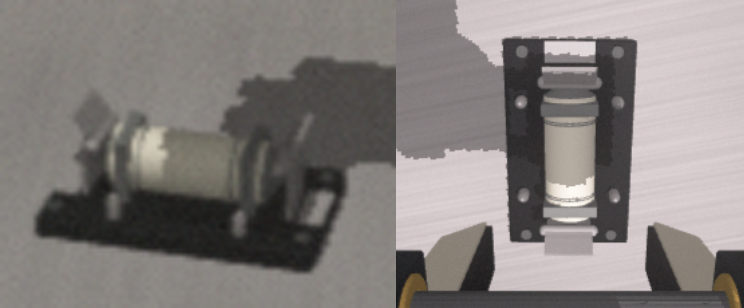

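```bash
python3 - <<'E'
from h import *
d=np.load("w.npz");W=d["W"].astype(float);z=d["z"]
k=W[...,:2]-[.5755,-.24];a=np.radians(168.9);u=k@[-np.cos(a),-np.sin(a)];v=k@[np.sin(a),-np.cos(a)]
for lo in(-.025,-.01,.01):
    m=(z>0)&(u>lo)&(u<lo+.015)&(abs(v)<.004)&(W[...,2]<.1);print("barrel top",lo,np.median(W[m][:,2]).round(4))
m=(z>0)&(abs(u)<.065)&(abs(v)<.012)&(W[...,2]>.04)&(W[...,2]<.1)
for s in(-1,1):
    q=m&(u*s>.043);print("clip",s,np.percentile(u[q],[1,50,99]).round(4),np.percentile(W[q][:,2],99).round(4))
m=(z>0)&(abs(abs(u)-.034)<.005)&(abs(v)<.022)&(W[...,2]>.04)
print("collar v",[np.percentile(v[m&(u*s>0)],[2,98]).round(4) for s in(-1,1)],"u",[np.median(u[m&(u*s>0)]).round(4) for s in(-1,1)])
print(arm.sign_off())
E
```

```text
barrel top -0.025 0.0467
barrel top -0.01 0.0469
barrel top 0.01 0.0467
clip -1 [-0.0623 -0.0538 -0.0432] 0.0601
clip 1 [0.0438 0.051  0.0582] 0.0598
collar v [array([-0.021 ,  0.0211]), array([-0.0173,  0.0158])] u [np.float64(-0.0314), np.float64(0.033)]
the job is handed in; nothing more can be done
None
```

I gripped the middle-sized white cartridge, the coned one, pressed it straight down between the clips, released it and handed the job in at about 10.7 s of the 42 s. `sign_off` gives no verdict.

**Height:** the barrel top measured 46.7–46.9 mm all along, which puts the axis at about 30 mm, level and fully home.

**Clips:** both lips stood at 60 mm. In the last wrist and side pictures both clips looked upright, with their noses over the cones. I did not measure the tilt angles themselves.

**Position:** the collars were centred on the cradle within 1–2 mm.

**Release:** the gripper was about 150 mm above and touching nothing, with the wrist force near zero.

**Checks that disagreed or failed:**
- The networks' two views of the cartridge origin differed by about 9 mm along its axis. Averaged, they agree with the depth data.
- My first barrel-height check with the scene and side cameras picked up the gripper by mistake. I redid it with the wrist camera, which gave the height above.

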